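# Feed one spacer and slide it to the fitting spot

### The arm

A 6-joint arm with a two-finger parallel gripper is mounted at the origin on the work surface. World frame = base frame: x ahead of the robot, y to its left, z up, the work surface at z = 0. Lengths are in m, angles in rad, forces in N, time in s.
With the tool pointing down it reaches from about 0.25 to 0.725 m from the base axis. Payload 4 kg.
Tool frame: the origin (TCP) lies on the centre line of the jaws, within the pads' length; the fingertips stand 11 mm ahead of it and the grasp point (between the pads) lies 8 mm behind it; z points along the fingers, x is the direction in which the jaws open and shut, and the axes are right-handed (so a half turn about z gives the same grasp; the last joint's range is limited). The gripper opens to 85 mm and grips with 20 to 120 N. Pads are 22 mm wide; open, the fingers measure 114 mm over their backs; the gripper's body (76 mm by 85 mm) begins 54 mm behind the grasp point. The pads swing forward as they close: fully open they stand 13 mm farther back than shut.
Start: joints at [1.303, 0.241, 0.005, 1.335, 0, 1.571], TCP at [0.132, 0.482, 0.242] pointing down, gripper open.
Joint ranges: [-2.72, 2.72], [-1.05, 1.87], [-1.09, 1.28], [-1.99, 2.15], [-1.42, 1.44], [-3.14, 3.14]. Speed limits (rad/s): [2.79, 2.79, 3.14, 3.14, 3.14, 3.14].

### API

Orientations are given as a unit quaternion [x, y, z, w].
In Python, from workcell import bot, viewer, order gives the robot as it stands. The module is installed in compiled form; this text tells all that it offers.
- The arm moves only by the tool send_rows, never from a script. Its argument "increments" is a list that holds one entry, the list of rows, each a list of 4 numbers: the shift along the tool's x, y, z in m, then the turn about the tool's z in degrees. A call has exactly 8 rows; each row shifts and turns the pose as measured when the row begins, along the tool's axes as they then stand; what a row does not reach is not made up. A row lasts 1/10 s, in which the tool goes at most 50 mm and 8.59 degrees, less where a joint would pass 70% of its speed; a pose out of reach is approached as far as the arm can. A call is refused whole if a number of a shift passes 0.05 or a number of a turn 8.59, either way. A call with a gripper value outside its range is refused whole. "hand" is the closure, from -1 (fully open) to 1 (shut), so that 0 is half open, set as the call begins (left out, the last holds). The fingers move at their own pace and stop on an object; the grip force is fixed at half the most. Time passes only in rows, so rows that do not move let the fingers close, or fill a call up. It gives the time, the measured TCP pose, the force and the opening at its end, in the units of the state.
- bot.get_obs(): the state, without advancing time (a new reading comes with each control period).
- viewer.camera(name): name is "side" or "top"; returns a dict with "image" (400x640x3 uint8, red, green, blue), "range_z" (400x640 float32, m along the optical axis (not along the pixel's ray), 0 where there is no reading), "camera_matrix" (3x3 intrinsics, pixels), "dist" ([k1, k2, p1, p2, k3] as OpenCV has them; the pictures are not rectified), "eye" and "rotation" of the camera in the world. Camera axes: x right, y down, z forward; pixel columns grow to the right and rows downward; lengths in m; the calibration is good to about 2 mm. A picture is of the moment at which its call begins.
- order.job_done(): hands the job in, once; it reports no verdict.
The state is a dict: "clock": time; "joint_pos": joint angles; "joint_vel": joint speeds; "tau": joint torques, N m; "eef_pos": TCP position; "tool_rot": TCP orientation; "ft_force": force on the tool from outside, world axes, zero at the start; "ft_torque": the same for the moment, N m; "grip_width": finger opening in m.
Only numpy, scipy, OpenCV 4.12 (cv2) and the standard library are available. Lean on these libraries where they do the work, as an engineer would, in place of code of your own. Each camera call takes 0.05 s, during which the arm holds its last target.

### The job

Press the black plunger of the spacer feeder all the way down once and let it come back up, so that a single red spacer comes out. Then slide that spacer along the bench with the fingertips, without picking it up, until it lies flat and wholly on the yellow round pad. Leave the other spacers in the feeder and everything else on the bench where it is.

Things in the scene. Friction and masses are not known exactly. Their poses are not given: they have to be found in the camera images.
- feeder: Cream spacer feeder bolted to the bench; origin on the bench under the magazine's centre, z up, local +x (roughly towards the robot) is the way spacers come out. Magazine 58 x 58 mm, 47 mm tall, exit at its foot at x = +29 mm. Behind it, to x = -97 mm, a housing 58 mm wide, 60 mm tall (72 at the plunger's collar). Foot flanges 5 mm thick reach y = +-42 mm, x = -95 to +10 mm.
- plunger_top (a point): Centre of the top face of the feeder's black round plunger cap (38 mm diameter), 128 mm above the bench when up, at local x = -65 mm of the feeder. Press straight down. A full press slides the lowest spacer out of the exit; on release the stack drops by one.
- plunger (a joint): Plunger travel in m: 0 up, 0.031 at the bottom stop. The spring pushes back with 5 N at the top and 9 N at the bottom; with the load of the spacers a slow press takes about 10 to 15 N. It springs up by itself when let go.
- spacer0_center (a point): Centre (half-way up) of the lowest red spacer in the magazine, the one that comes out: a red disc 44 mm in diameter, 15 mm thick, about 45 g, slick plastic, dark dot on top. A full press leaves it flat on the bench, its centre about 64 mm from the feeder's origin along the feeder's +x. It slides without rolling.
- spacer1_center (a point): Centre of red spacer number 2 from the bottom of the stack, same size; it must stay in the feeder.
- spacer2_center (a point): Centre of red spacer number 3 from the bottom of the stack, same size; it must stay in the feeder.
- pad_yellow: Yellow round pad, 100 mm in diameter, a flat mark level with the bench (nothing to bump over); origin at its centre. The spacer goes here. To the left or right of the feeder.
- pad_white: White round pad, same size, on the other side; not used.
- wrench: Bystander: steel combination wrench, 170 mm long, lying flat. Leave it alone.
- screwdriver: Bystander: screwdriver lying flat. Leave it alone.
- coupler: Bystander: dark iron hose coupler standing upright, 28 mm diameter, 58 mm tall. Leave it alone.
- oil_jar: Bystander: amber glass jar with steel cap, 68 mm diameter, 100 mm tall. Leave it alone.
- spray_can: Bystander: short plain grey spray can, 66 mm diameter, 125 mm tall. Leave it alone.
- socket: Bystander: steel wrench socket standing upright, 28 mm diameter, 38 mm tall. Leave it alone.
- v_block: Bystander: steel V-block, 60 x 45 mm, 40 mm tall. Leave it alone.
- spacer0: The same lowest spacer; origin at the centre of its underside.
Things that resemble listed ones, but are neither listed nor needed, are in the scene too. Leave any pink or turquoise look-alike of the part that bears spacer2_center alone.

How it is judged:
By the outcome, as a careful person would: the job done as asked, in the order asked, and still so for the second after the job is handed in, with the robot touching nothing.
It also fails if it takes over 64 s, if anything falls off the work surface, if the arm or the gripper's body presses on something with over 40 N, if the wrist force passes 120 N, or if a joint passes its speed limit or range.

## Working session

There is one attempt and no reset: what is moved stays moved. The work goes in short steps, Python scripts to look and compute and a tool call to move; the robot and the scene stay as the last step left them, time stands still between calls to the robot, and variables do not carry over. Pictures are saved under pics/ and viewed, and the job is handed in when it is done.

Besides the shell and the picture viewer there is one more tool, called after ">>>" as name(argument=value, ...), one argument or row to a line, values as JSON. send_rows: Moves the arm, as the interface text tells. Its arguments: {"type":"object","properties":{"increments":{"type":"array","items":{"type":"array","items":{"type":"array","items":{"type":"number"}}}},"hand":{"type":"number"}},"required":["increments"]}

```bash
mkdir -p pics; cat > h.py <<'E'
import numpy as np, cv2
from workcell import bot, viewer, order
def cam(n):
    d=viewer.camera(n); d['K']=np.array(d['camera_matrix']);d['D']=np.array(d['dist']);d['R']=np.array(d['rotation']);d['e']=np.array(d['eye']);return d
def save(d,f,crop=None,s=1):
    im=d['image'][:,:,::-1]
    if crop: x0,y0,x1,y1=crop; im=im[y0:y1,x0:x1]
    cv2.imwrite('pics/'+f,cv2.resize(im,None,fx=s,fy=s,interpolation=cv2.INTER_CUBIC))
def ray(d,u,v,z):
    p=cv2.undistortPoints(np.array([[[u,v]]],float),d['K'],d['D'])[0,0]
    r=d['R']@np.array([p[0],p[1],1]); return d['e']+r*(z-d['e'][2])/r[2]
def dep(d,u,v):
    p=cv2.undistortPoints(np.array([[[u,v]]],float),d['K'],d['D'])[0,0]
    return d['e']+d['R']@(np.array([p[0],p[1],1])*d['range_z'][int(v),int(u)])
def st():
    o=bot.get_obs()
    for k in ['clock','eef_pos','tool_rot','ft_force','grip_width','joint_pos']: print(k,np.round(o[k],4))
E
python3 - <<'E'
from h import *
for n in('top','side'):
    d=cam(n);save(d,n+'0.png');print(n,d['e'],d['R'].round(3).tolist())
st()
E
```

```text
top [0.43101169 0.00233578 1.40647503] [-0.703, 0.709, -0.035, 0.035]
side [ 0.46831415 -0.73857884  0.88695979] [0.928, -0.041, 0.015, -0.369]
clock 0.1
eef_pos [0.1322 0.4816 0.2415]
tool_rot [ 7.952e-01  6.064e-01 -7.000e-04  6.000e-04]
ft_force [-0.238 -0.654 -0.181]
grip_width 0.0854
joint_pos [ 1.303   0.2413  0.0039  1.3352 -0.      1.5708]
```

```bash
sed -i "s/d\['R'\]=np.array(d\['rotation'\])/d['R']=Rotation.from_quat(d['rotation']).as_matrix()/; 1a from scipy.spatial.transform import Rotation" h.py
python3 - <<'E'
from h import *
d=cam('top');print(d['R'].round(2)); print(ray(d,320,200,0))
d=cam('side');print(d['R'].round(2)); print(ray(d,320,200,0))
E
```

```text
[[-0.01 -1.    0.1 ]
 [-1.    0.01  0.  ]
 [-0.   -0.1  -1.  ]]
[ 0.56399047 -0.02853698  0.        ]
[[ 1.   -0.07  0.06]
 [-0.09 -0.72  0.68]
 [-0.   -0.69 -0.73]]
[ 5.42156647e-01  9.52281824e-02 -1.11022302e-16]
```

View pics/top0.png

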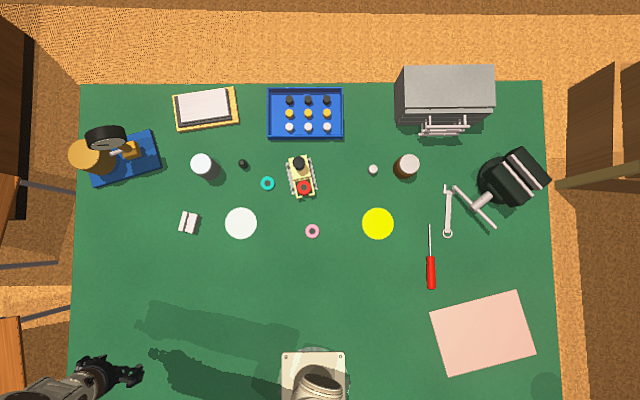

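View pics/side0.png

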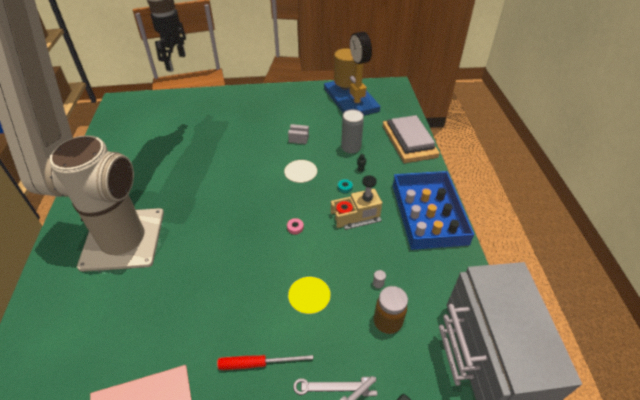

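```bash
python3 - <<'E'
from h import *
d=cam('top');save(d,'crop1.png',(230,130,430,270),4)
hsv=cv2.cvtColor(d['image'],cv2.COLOR_RGB2HSV)
def blob(name,lo,hi,z,roi):
    m=cv2.inRange(hsv,np.array(lo),np.array(hi)); q=np.zeros_like(m);x0,y0,x1,y1=roi;q[y0:y1,x0:x1]=m[y0:y1,x0:x1]
    n,l,s,c=cv2.connectedComponentsWithStats(q)
    for i in range(1,n):
        if s[i,4]>15: print(name,c[i].round(1),s[i],ray(d,*c[i],z).round(4))
blob('yellow',(25,150,120),(35,255,255),0,(350,195,410,250))
blob('red',(0,180,80),(6,255,255),.047,(280,150,330,205))
blob('red',(174,180,80),(180,255,255),.047,(280,150,330,205))
blob('black',(0,0,0),(180,255,60),.128,(285,145,325,180))
blob('pink',(150,40,120),(178,200,255),.015,(295,215,330,245))
for n,u,v,z in [('plung',299,163,.128),('socket',373,169,.038),('jar',407,166,.1),('coupler',243,163,.058)]: print(n,ray(d,u,v,z).round(3),dep(d,u,v).round(3))
d2=cam('side');save(d2,'crop2.png',(270,150,420,320),4)
d=d2;hsv=cv2.cvtColor(d['image'],cv2.COLOR_RGB2HSV)
blob('yellow',(25,150,120),(35,255,255),0,(280,270,340,320))
blob('black',(0,0,0),(180,255,60),.128,(355,170,385,200))
E
```

```text
yellow [377.4 223.2] [362 208  32  32 790] [ 0.4885 -0.2102  0.    ]
red [303.5 187.4] [297 180  14  15 125] [0.5993 0.0233 0.047 ]
black [299.9 167.5] [296 164   9   6  19] [0.6479 0.032  0.128 ]
pink [312.  230.8] [305 224  14  14 120] [ 0.4657 -0.002   0.015 ]
plung [0.661 0.035 0.128] [0.661 0.035 0.127]
socket [ 0.657 -0.195  0.038] [ 0.657 -0.195  0.037]
jar [ 0.655 -0.287  0.1  ] [ 0.654 -0.287  0.101]
coupler [0.675 0.209 0.058] [0.675 0.209 0.059]
yellow [308.9 294.7] [ 288  276   43   38 1248] [ 0.4881 -0.2107  0.    ]
black [369.  181.2] [363 176  13  12 117] [0.6625 0.0296 0.128 ]
black [366.5 197.6] [363 195   9   5  25] [ 0.6464 -0.0275  0.128 ]
```

View pics/crop1.png

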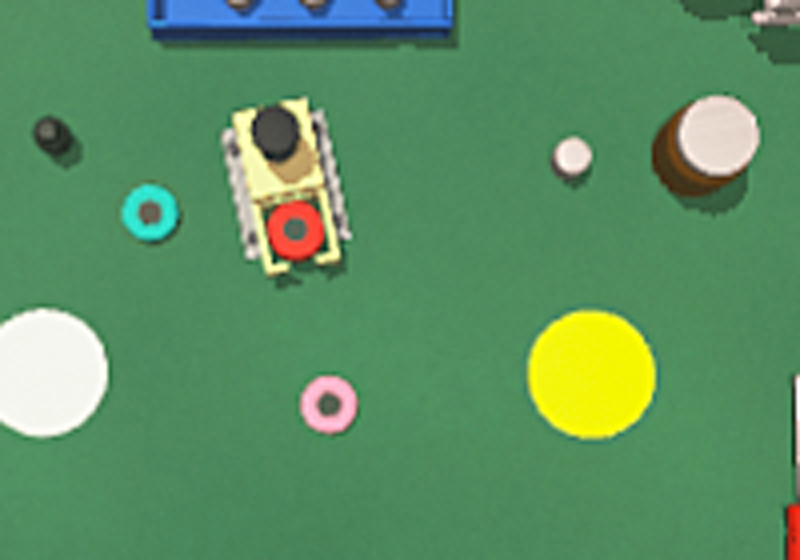

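View pics/crop2.png

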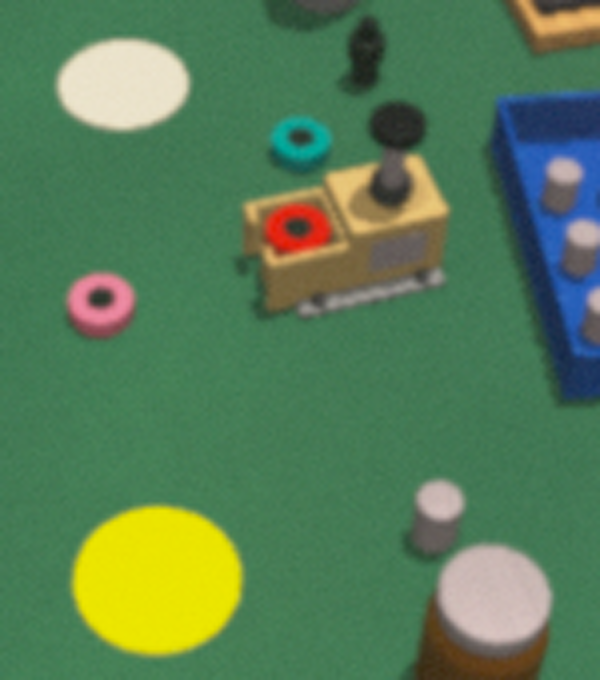

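Feeder: plunger cap at top px (299,163) → (0.661, 0.034, 0.127). Stack top at px (304,187) → (0.599, 0.023), so the exit direction is about (-0.98, -0.19). The yellow pad at px (377,223) is at (0.488, -0.210), and both views agree. The pink ring at (312,231) and turquoise ring at (267,183) are the loose look-alikes. The red disc inside the cream magazine is the real stack. I'll close the gripper and move above the plunger.

>>> send_rows(
  increments=[
    [[-0.018, 0.039, 0, 0], [-0.018, 0.039, 0, 0], [-0.018, 0.039, 0, 0], [-0.018, 0.039, 0, 0], [-0.018, 0.039, 0, 0], [-0.018, 0.039, 0, 0], [-0.018, 0.039, 0, 0], [-0.018, 0.039, 0, 0]],
  ],
  hand=1,
)

```text
clock: 1.1
eef_pos: [0.4012, 0.2584, 0.2414]
tool_rot: [0.791, 0.612, 0.001, -0.001]
ft_force: [0.1, 0.9, 1.1]
grip_width: -0.0001
```

>>> send_rows(
  increments=[
    [[-0.019, 0.039, 0, 0], [-0.019, 0.039, 0, 0], [-0.019, 0.039, 0, 0], [-0.019, 0.039, 0, 0], [-0.019, 0.039, 0, 0], [-0.019, 0.039, 0, 0], [-0.019, 0.039, 0, 0], [-0.019, 0.035, 0, 0]],
  ],
)

```text
clock: 1.9
eef_pos: [0.6709, 0.0221, 0.2406]
tool_rot: [0.791, 0.611, 0.002, -0.001]
ft_force: [1.3, 1.0, 0.6]
grip_width: 0.0001
```

>>> send_rows(
  increments=[
    [[0, 0, 0, 8.5], [0, 0, 0, 8.5], [0, 0, 0, 8.5], [0, 0, 0, 8.5], [0, 0, 0, 8.5], [0, 0, 0, 8.5], [0, 0, 0, 8.5], [0, 0, 0, 8.5]],
  ],
)

```text
clock: 2.7
eef_pos: [0.6745, 0.0141, 0.2326]
tool_rot: [0.998, 0.055, -0.003, -0.001]
ft_force: [-0.1, -0.1, -0.8]
grip_width: -0.0001
```

>>> send_rows(
  increments=[
    [[0, 0, 0, 8], [0, 0, 0, 8], [0, 0, 0.02, 0], [0, 0, 0.02, 0], [0, 0, 0.01, 0], [0, 0, 0.01, 0], [0, 0, 0, 0], [0, 0, 0, 0]],
  ],
)

```text
clock: 3.5
eef_pos: [0.6745, 0.0142, 0.1698]
tool_rot: [0.996, -0.091, -0.003, -0.001]
ft_force: [-0.2, -0.2, 1.1]
grip_width: 0.0001
```

>>> send_rows(
  increments=[
    [[-0.008, -0.009, 0, 0.8], [-0.009, -0.008, 0, 0.8], [0, 0, 0.01, 0], [0, 0, 0, 0], [0, 0, 0, 0], [0, 0, 0, 0], [0, 0, 0, 0], [0, 0, 0, 0]],
  ],
)

```text
clock: 4.3
eef_pos: [0.6621, 0.0359, 0.1628]
tool_rot: [0.994, -0.107, -0.0, -0.002]
ft_force: [1.0, -0.0, 0.4]
grip_width: 0.0002
```

```bash
python3 - <<'E'
from h import *
st()
d=cam('side');save(d,'s2.png',(300,80,450,250),4)
d=cam('top');save(d,'t2.png',(230,100,400,250),4)
E
```

```text
clock 4.3
eef_pos [0.6621 0.0359 0.1628]
tool_rot [ 9.943e-01 -1.065e-01 -4.000e-04 -1.600e-03]
ft_force [ 1.0116 -0.0022  0.3976]
grip_width 0.0002
joint_pos [0.0527 0.6083 0.359  1.3218 0.0032 1.8369]
```

View pics/s2.png

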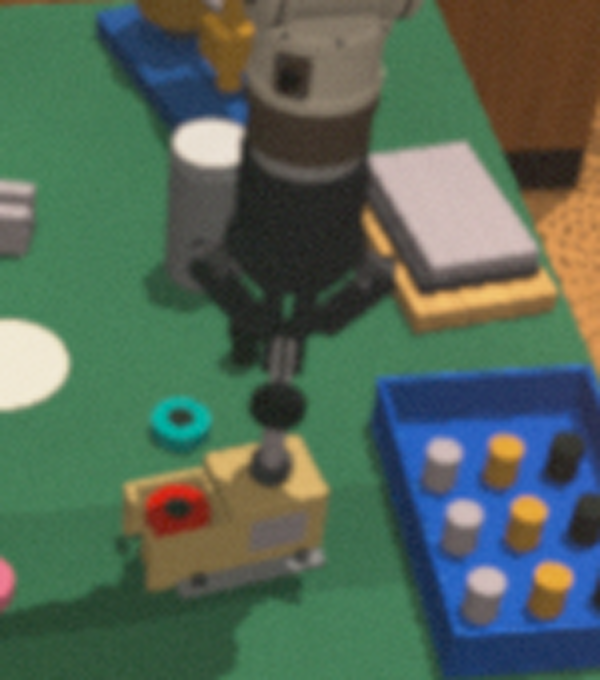

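View pics/t2.png

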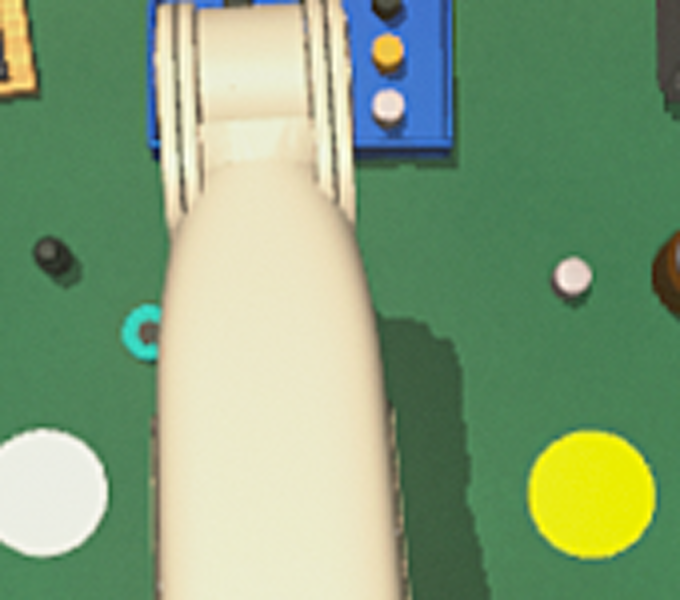

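Side view: the closed fingertips sit right above the black cap (crop 280,405). Pressing slowly.

>>> send_rows(
  increments=[
    [[0, -0.001, 0.01, 0], [0, 0, 0.008, 0], [0, 0, 0.006, 0], [0, 0, 0.006, 0], [0, 0, 0.006, 0], [0, 0, 0.006, 0], [0, 0, 0.005, 0], [0, 0, 0.005, 0]],
  ],
)

```text
clock: 5.2
eef_pos: [0.6632, 0.0367, 0.1147]
tool_rot: [0.994, -0.107, 0.003, -0.002]
ft_force: [-3.2, -1.1, 10.2]
grip_width: -0.0
```

>>> send_rows(
  increments=[
    [[0, 0, 0.004, 0], [0, 0, 0.004, 0], [0, 0, 0.004, 0], [0, 0, 0.004, 0], [0, 0, 0.004, 0], [0, 0, 0.004, 0], [0, 0, 0.004, 0], [0, 0, 0.004, 0]],
  ],
)

```text
clock: 6.0
eef_pos: [0.6631, 0.0367, 0.108]
tool_rot: [0.994, -0.107, 0.011, -0.003]
ft_force: [-8.3, -1.7, 18.3]
grip_width: 0.0
```

```bash
python3 - <<'E'
from h import *
st()
d=cam('side');save(d,'s3.png',(280,100,430,270),4)
E
```

```text
clock 6.0
eef_pos [0.6631 0.0367 0.108 ]
tool_rot [ 0.9942 -0.1067  0.0113 -0.0031]
ft_force [-8.2933 -1.7275 18.3045]
grip_width 0.0
joint_pos [0.0543 0.6256 0.2429 1.1649 0.0024 1.839 ]
```

View pics/s3.png

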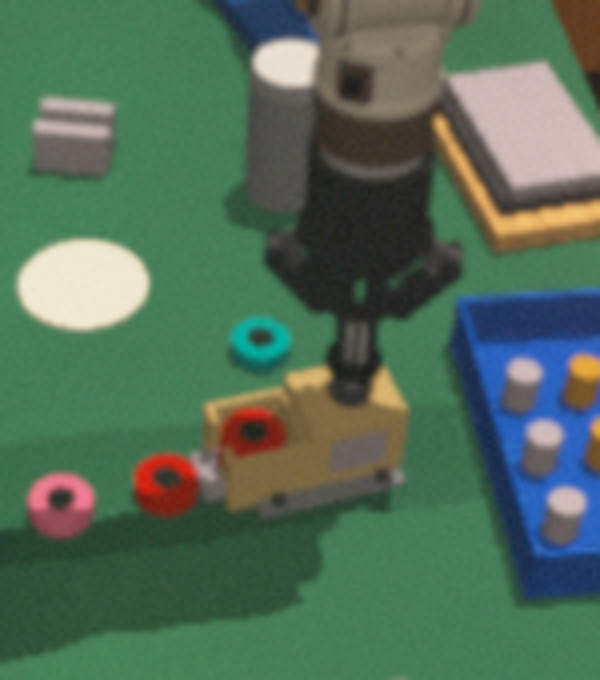

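>>> send_rows(
  increments=[
    [[0, 0, 0.005, 0], [0, 0, 0.005, 0], [0, 0, 0.005, 0], [0, 0, -0.002, 0], [0, 0, -0.008, 0], [0, 0, -0.01, 0], [0, 0, -0.01, 0], [0, 0, -0.01, 0]],
  ],
)

```text
clock: 6.85
eef_pos: [0.6617, 0.0366, 0.1531]
tool_rot: [0.994, -0.107, 0.018, -0.004]
ft_force: [0.1, 1.0, 0.6]
grip_width: -0.0001
```

>>> send_rows(
  increments=[
    [[0, 0, -0.02, 0], [0, 0, -0.02, 0], [-0.01, 0, -0.02, 0], [0, 0, -0.02, 0], [0, 0, 0, 0], [0, 0, 0, 0], [0, 0, 0, 0], [0, 0, 0, 0]],
  ],
)

```text
clock: 7.65
eef_pos: [0.6459, 0.0382, 0.2299]
tool_rot: [0.994, -0.107, 0.011, -0.003]
ft_force: [-1.0, -0.4, -0.5]
grip_width: -0.0001
```

```bash
cat >> h.py <<'E'
def red(d,z,roi):
    hsv=cv2.cvtColor(d['image'],cv2.COLOR_RGB2HSV)
    m=cv2.inRange(hsv,np.array((0,190,40)),np.array((5,255,255)))|cv2.inRange(hsv,np.array((177,190,40)),np.array((180,255,255)))
    q=np.zeros_like(m);x0,y0,x1,y1=roi;q[y0:y1,x0:x1]=m[y0:y1,x0:x1]
    n,l,s,c=cv2.connectedComponentsWithStats(q)
    for i in range(1,n):
        if s[i,4]>25: print('red',c[i].round(1),s[i],ray(d,*c[i],z).round(4))
E
python3 - <<'E'
from h import *
st()
d=cam('side');save(d,'s4.png',(280,100,430,270),4)
red(d,.008,(280,150,420,300))
d=cam('top');red(d,.015,(280,150,420,250))
E
```

```text
clock 7.65
eef_pos [0.6459 0.0382 0.2299]
tool_rot [ 0.9942 -0.1067  0.0112 -0.0029]
ft_force [-0.9909 -0.4128 -0.4769]
grip_width -0.0001
joint_pos [0.0582 0.5287 0.3983 1.4173 0.0021 1.8428]
red [342.6 208.2] [335 205  16   7  60] [0.6016 0.0506 0.008 ]
red [320.9 220.8] [314 214  15  14 146] [0.537  0.0099 0.008 ]
```

View pics/s4.png

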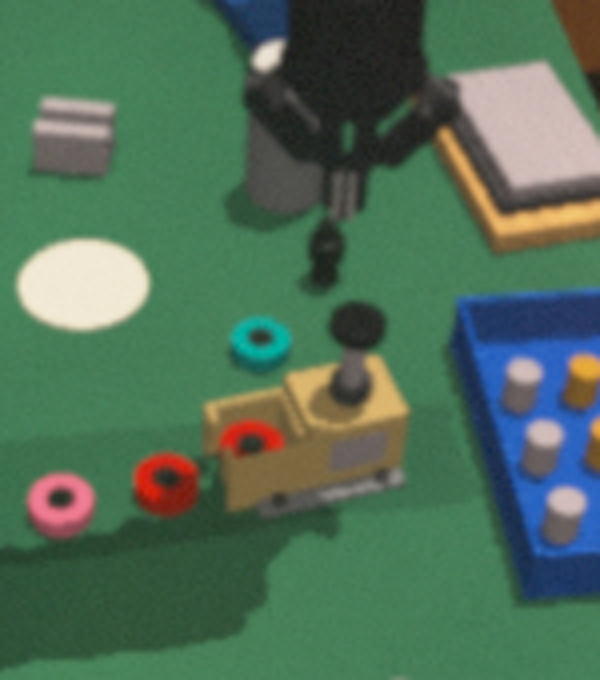

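The spacer lies flat at (0.537, 0.010), the plunger is back up, and the red in the magazine sits one level lower. The feeder press worked. The tool's +y axis already points from spacer to pad. Next I'll go down on the far side of the spacer, clear of the magazine corner.

>>> send_rows(
  increments=[
    [[-0.021, 0.001, 0, 0], [-0.021, 0.001, 0, 0], [-0.021, 0.001, 0, 0], [-0.021, 0.001, 0, 0], [-0.021, 0.001, 0, 0], [-0.021, 0, 0, 0], [0, 0, 0.04, 0], [0, 0, 0.04, 0]],
  ],
)

```text
clock: 8.55
eef_pos: [0.5213, 0.0612, 0.1458]
tool_rot: [0.994, -0.107, 0.014, -0.004]
ft_force: [-0.1, -1.3, -0.3]
grip_width: 0.0003
```

>>> send_rows(
  increments=[
    [[0, 0, 0.03, 0], [0, 0, 0.03, 0], [0, 0, 0.01, 0], [0, 0, 0, 0], [0, 0, 0, 0], [0, 0, 0, 0], [0, 0, 0, 0], [0, 0, 0, 0]],
  ],
)

```text
clock: 9.35
eef_pos: [0.5213, 0.0614, 0.0722]
tool_rot: [0.994, -0.107, 0.012, -0.003]
ft_force: [-0.2, -0.8, -0.3]
grip_width: -0.0001
```

```bash
python3 - <<'E'
from h import *
st()
d=cam('side');save(d,'s5.png',(250,100,400,270),4)
E
```

```text
clock 9.35
eef_pos [0.5213 0.0614 0.0722]
tool_rot [ 0.9942 -0.107   0.0123 -0.0034]
ft_force [-0.2136 -0.7832 -0.2843]
grip_width -0.0001
joint_pos [ 1.1650e-01  4.0900e-01 -2.3110e-01  9.0520e-01  1.1000e-03  1.9017e+00]
```

View pics/s5.png

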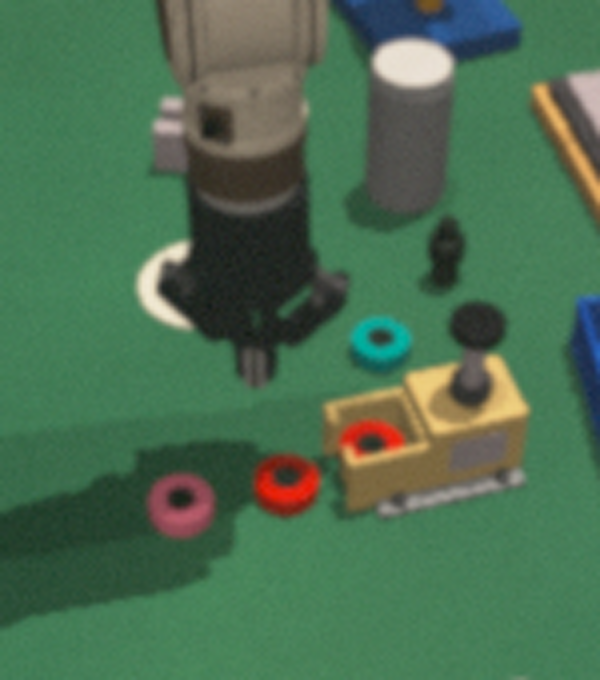

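>>> send_rows(
  increments=[
    [[0, 0, 0.02, 0], [0, 0, 0.02, 0], [0, 0, 0.012, 0], [0, 0, 0.001, 0], [0.007, 0, 0, 0], [0.007, 0, 0, 0], [0.006, 0, 0, 0], [0, 0, 0, 0]],
  ],
)

```text
clock: 10.2
eef_pos: [0.5498, 0.0575, 0.0244]
tool_rot: [0.994, -0.107, 0.019, -0.005]
ft_force: [0.0, -0.0, -0.4]
grip_width: 0.0001
```

```bash
python3 - <<'E'
from h import *
st()
d=cam('side');save(d,'s6.png',(250,130,400,270),5)
red(d,.008,(280,150,420,300))
E
```

```text
clock 10.2
eef_pos [0.5498 0.0575 0.0244]
tool_rot [ 0.9941 -0.107   0.0186 -0.0047]
ft_force [ 0.0322 -0.0063 -0.3851]
grip_width 0.0001
joint_pos [ 1.0350e-01  5.0720e-01 -2.1880e-01  8.0640e-01  1.4000e-03  1.8887e+00]
red [343.6 208.1] [336 206  15   6  47] [0.6043 0.0508 0.008 ]
red [321.4 221.1] [314 214  16  14 135] [0.5383 0.0091 0.008 ]
```

View pics/s6.png

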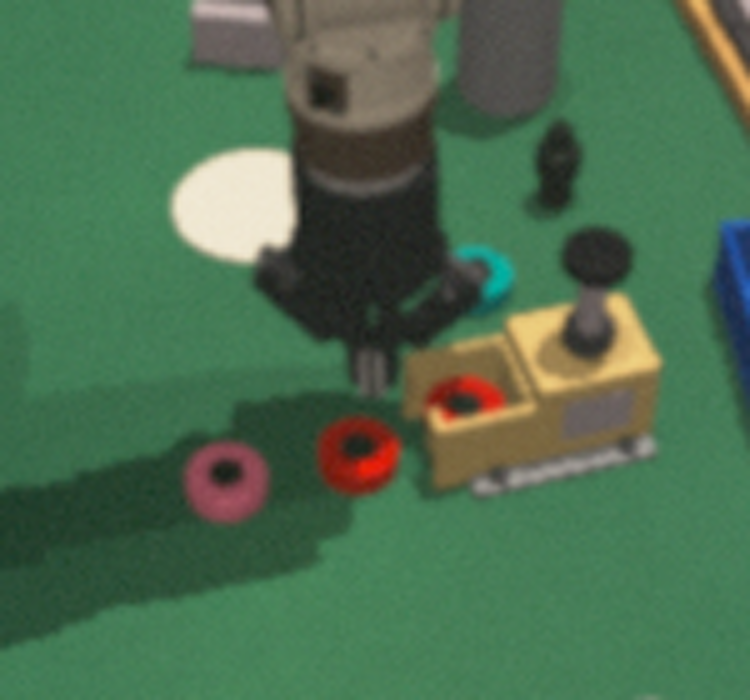

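The finger is behind the spacer in line with the pad, clear of the magazine corner (crop 372,385 vs 410,400), and there is no contact force. Lowering and starting the push.

>>> send_rows(
  increments=[
    [[-0.002, 0, 0.004, 0], [0, 0.004, 0.001, 0], [0, 0.006, 0, 0], [0, 0.006, 0, 0], [0, 0.008, 0, 0], [0, 0.008, 0, 0], [0, 0.008, 0, 0], [0, 0.005, 0, 0]],
  ],
)

```text
clock: 11.05
eef_pos: [0.5361, 0.0104, 0.0185]
tool_rot: [0.994, -0.107, 0.018, -0.005]
ft_force: [-0.1, 0.8, 0.2]
grip_width: 0.0003
```

```bash
python3 - <<'E'
from h import *
st()
d=cam('side');save(d,'s7.png',(250,130,400,270),5)
red(d,.008,(280,150,420,300))
E
```

```text
clock 11.05
eef_pos [0.5361 0.0104 0.0185]
tool_rot [ 0.9941 -0.1068  0.0181 -0.0046]
ft_force [-0.1255  0.8221  0.2364]
grip_width 0.0003
joint_pos [ 0.0168  0.4904 -0.2693  0.7742  0.0048  1.8018]
red [343.9 208.5] [337 205  14   9  47] [0.6049 0.0491 0.008 ]
red [319.5 230.8] [312 224  16  14 135] [ 0.5301 -0.0245  0.008 ]
```

View pics/s7.png

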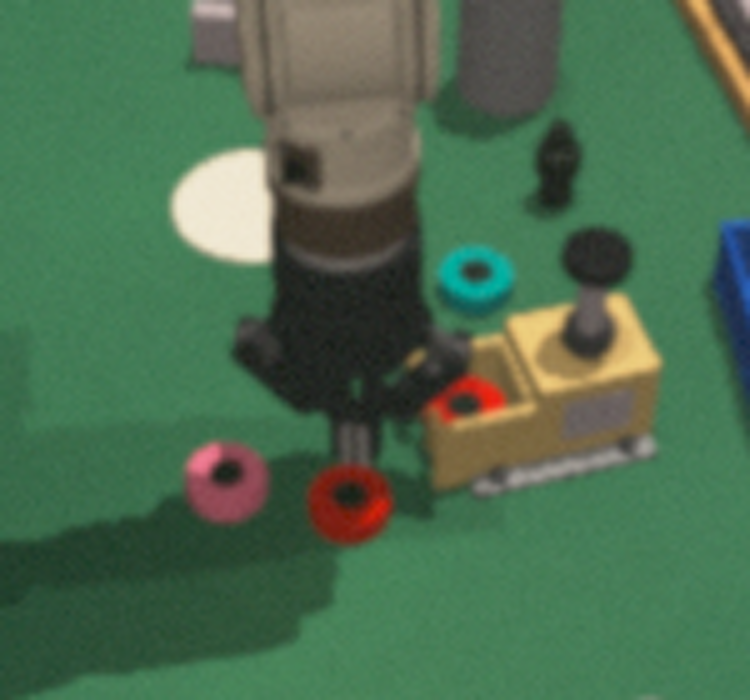

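Spacer moves straight with the finger, now at (0.530, -0.025). Keep pushing.

>>> send_rows(
  increments=[
    [[0, 0.006, 0, 0], [0, 0.01, 0, 0], [0, 0.01, 0, 0], [0, 0.01, 0, 0], [0, 0.01, 0, 0], [0, 0.01, 0, 0], [0, 0.008, 0, 0], [0, 0.004, 0, 0]],
  ],
)

```text
clock: 11.9
eef_pos: [0.5203, -0.0627, 0.0177]
tool_rot: [0.994, -0.107, 0.018, -0.004]
ft_force: [-0.5, 0.7, 0.4]
grip_width: -0.0001
```

```bash
python3 - <<'E'
from h import *
st()
d=cam('side');save(d,'s8.png',(250,170,400,310),5)
red(d,.008,(280,150,420,300))
E
```

```text
clock 11.9
eef_pos [ 0.5203 -0.0627  0.0177]
tool_rot [ 0.994  -0.1074  0.0182 -0.0043]
ft_force [-0.5233  0.6965  0.4036]
grip_width -0.0001
joint_pos [-0.1252  0.4733 -0.3028  0.7584  0.0093  1.661 ]
red [342.4 208.2] [335 205  16   8  64] [0.6011 0.0509 0.008 ]
red [316.2 253.2] [308 246  17  15 133] [ 0.5153 -0.0968  0.008 ]
```

View pics/s8.png

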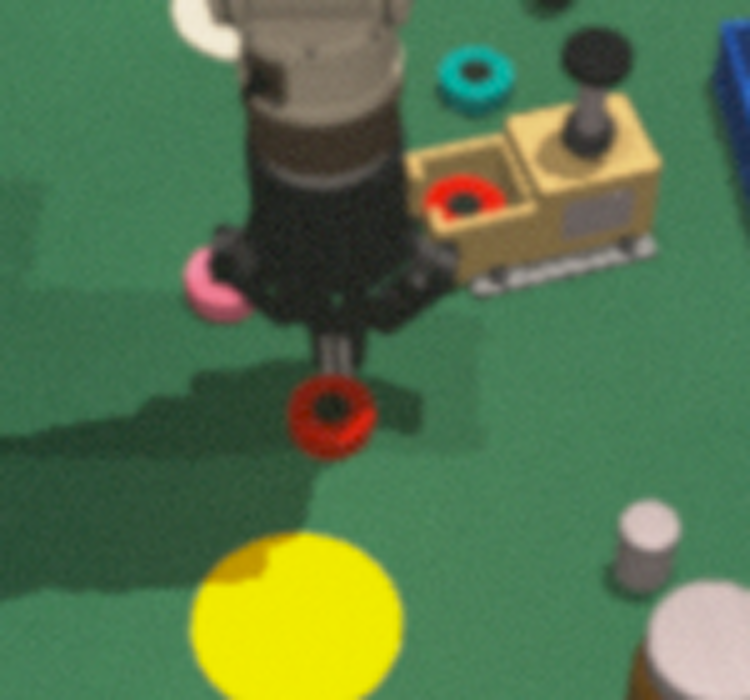

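>>> send_rows(
  increments=[
    [[0, 0.006, 0, 0], [0, 0.01, 0, 0], [0, 0.01, 0, 0], [0, 0.01, 0, 0], [0, 0.01, 0, 0], [0, 0.01, 0, 0], [0, 0.007, 0, 0], [0, 0.004, 0, 0]],
  ],
)

```text
clock: 12.75
eef_pos: [0.5048, -0.1339, 0.0168]
tool_rot: [0.994, -0.107, 0.018, -0.004]
ft_force: [-0.0, 1.5, -0.3]
grip_width: -0.0001
```

```bash
python3 - <<'E'
from h import *
st()
d=cam('side');save(d,'s9.png',(250,200,400,340),5)
red(d,.008,(280,150,420,330))
E
```

```text
clock 12.75
eef_pos [ 0.5048 -0.1339  0.0168]
tool_rot [ 0.9941 -0.1072  0.0183 -0.0042]
ft_force [-0.0053  1.5319 -0.3265]
grip_width -0.0001
joint_pos [-0.2672  0.4727 -0.3069  0.7564  0.0141  1.5187]
red [342.4 208.2] [335 205  16   8  64] [0.6011 0.0509 0.008 ]
red [311.9 276.9] [304 269  17  16 141] [ 0.4988 -0.1667  0.008 ]
```

View pics/s9.png

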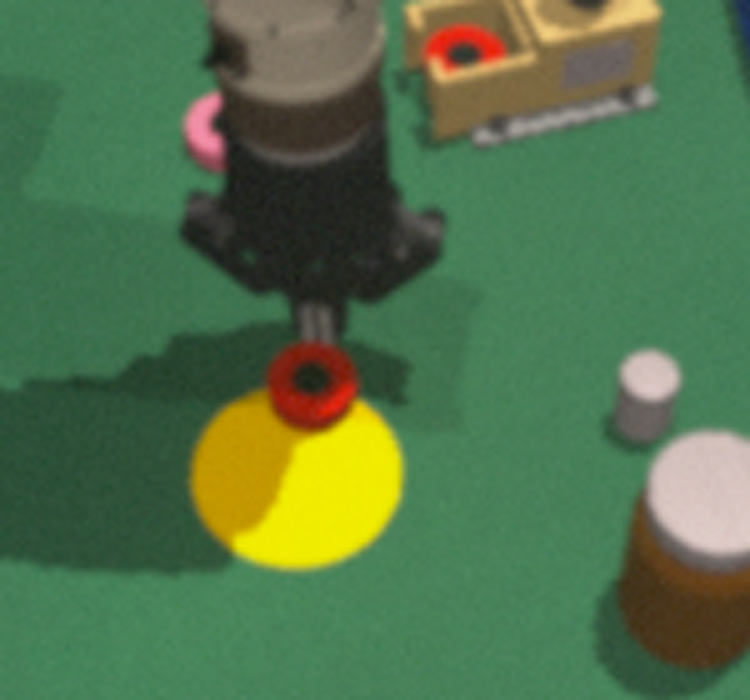

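>>> send_rows(
  increments=[
    [[0, 0.006, 0, 0], [0, 0.008, 0, 0], [0, 0.008, 0, 0], [0, 0.008, 0, 0], [0, 0.006, 0, 0], [0, 0.003, 0, 0], [0, 0.002, 0, 0], [0, 0, 0, 0]],
  ],
)

```text
clock: 13.6
eef_pos: [0.4953, -0.1779, 0.0162]
tool_rot: [0.994, -0.107, 0.018, -0.004]
ft_force: [-0.0, 0.1, 0.6]
grip_width: -0.0001
```

>>> send_rows(
  increments=[
    [[0, -0.005, 0, 0], [0, -0.01, 0, 0], [0, -0.015, 0, 0], [0, -0.015, -0.01, 0], [0, 0, -0.04, 0], [0, 0, -0.04, 0], [0, 0, -0.04, 0], [0, 0, -0.03, 0]],
  ],
)

```text
clock: 14.4
eef_pos: [0.4957, -0.1246, 0.1758]
tool_rot: [0.994, -0.104, 0.011, -0.006]
ft_force: [0.1, 0.1, -0.2]
grip_width: -0.0002
```

>>> send_rows(
  increments=[
    [[-0.02, -0.04, 0, 0], [-0.02, -0.04, 0, 0], [-0.02, -0.04, 0, 0], [-0.02, -0.04, 0, 0], [-0.02, -0.04, 0, 0], [-0.02, -0.04, 0, 0], [0, 0, 0, 0], [0, 0, 0, 0]],
  ],
)

```text
clock: 15.2
eef_pos: [0.429, 0.1507, 0.1839]
tool_rot: [0.995, -0.101, 0.02, -0.008]
ft_force: [0.3, 0.9, 0.2]
grip_width: -0.0002
```

```bash
python3 - <<'E'
from h import *
st()
d=cam('side');save(d,'s10.png',s=1.25)
red(d,.008,(280,150,420,330))
d=cam('top');save(d,'t10.png',s=1.25);save(d,'t10c.png',(280,130,440,260),5)
red(d,.015,(280,150,420,260))
E
```

```text
clock 15.2
eef_pos [0.429  0.1507 0.1839]
tool_rot [ 0.9947 -0.1005  0.0204 -0.008 ]
ft_force [0.333  0.894  0.1991]
grip_width -0.0002
joint_pos [ 0.3398  0.1549 -0.2606  1.1116 -0.003   2.1119]
red [342.4 208.1] [335 205  16   8  66] [0.6009 0.0511 0.008 ]
red [309.  293.6] [302 286  15  15 148] [ 0.4885 -0.2125  0.008 ]
red [303.5 188.2] [297 181  14  15 111] [0.6005 0.0238 0.015 ]
red [377.9 222.9] [372 217  13  13  95] [ 0.489  -0.2096  0.015 ]
```

View pics/s10.png

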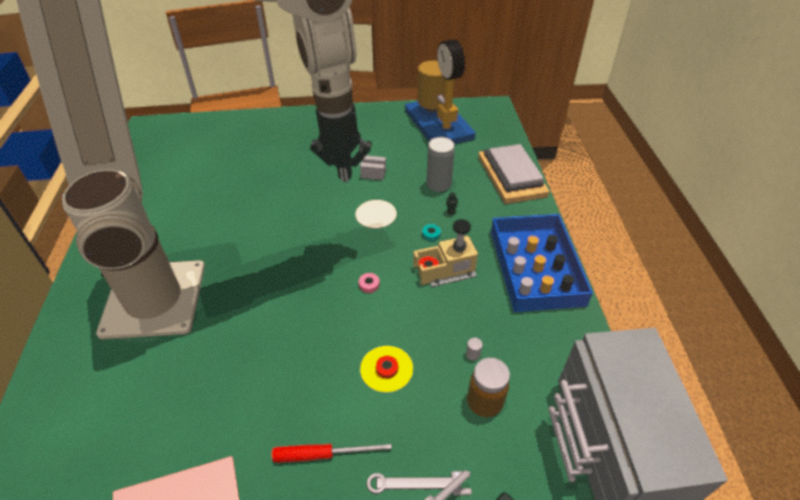

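View pics/t10.png

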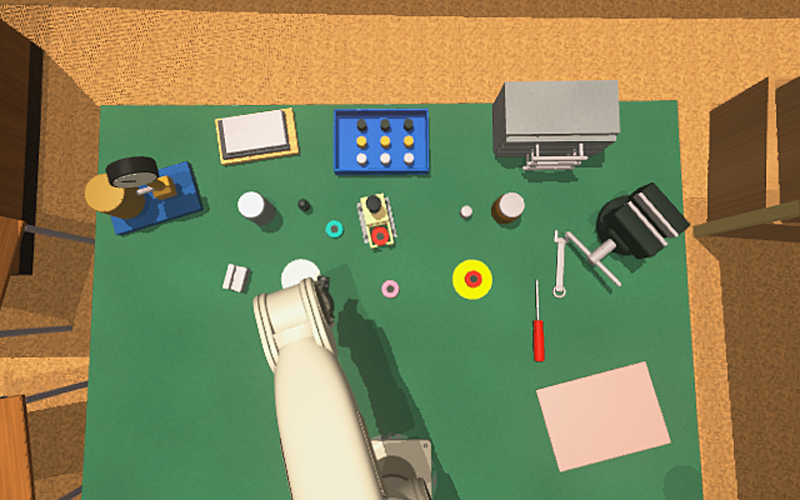

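View pics/t10c.png

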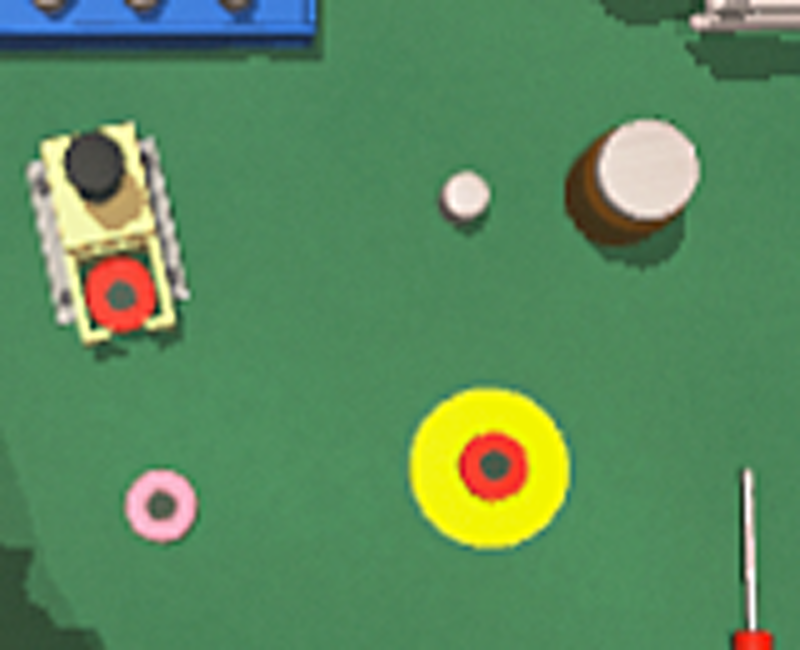

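The red spacer is centred on the yellow pad (crop 493,465). The plunger is up, the rest of the stack is still in the magazine, and everything else is where it was. The arm is clear, so I'm handing in.

```bash
python3 -c "
from h import *
print(order.job_done())"
```

```text
the job is handed in; nothing more can be done
None
```

The job is done and handed in at about 15 s on the robot's clock. I pressed the plunger once with closed fingertips down to its stop (TCP height 0.108 m, 18 N). After release it came back up, with one spacer out of the exit. I then slid that spacer flat along the bench with the side of the fingertips, never gripping or lifting it.

- **Spacer on pad:** the last pictures put the spacer centre at about (0.489, -0.210) from the top and (0.489, -0.213) from the side. The pad centre is (0.488, -0.210), so it lies wholly on the pad, with about 25 mm to spare all round.
- **Rest of the scene:** by eye in the last pictures, red is still in the magazine and the plunger is up. The pink and turquoise rings and the other objects look unmoved, and the arm is clear of everything.
- **Checks:** none failed. The tool tilted by about 2° during the press and slide, with no visible effect.

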